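# Close the filter press with the extension bar

### The job

Close the filter press on the bench: slip the loose extension bar over the short stub of the clamp lever, right up to the collar, and with it swing the lever round until it goes over its dead point and comes to rest on its stop, stopping there without forcing it. Never push the lever with the gripper itself. Then draw the bar off, lay it flat on the worktop without dropping it, and leave the bottle and the jar where they stand.

Things in the scene. Friction and masses are not known exactly. Their poses are not given: they have to be found in the camera images.
- pivot (a point): Vertical pivot axis of the clamp lever, 60 mm above the worktop, on the fixed filter press: base plate 200 x 84 x 12 mm, steel ram with a lid, filter cup, upright back plate (100 mm high, the highest part). Axes: z up, x along the ram from the pivot to the cup. The base plate reaches from 40 mm behind the pivot to 160 mm ahead of it, 42 mm to each side.
- stub_root (a point): Point on the axis of the lever's stub (level round steel rod, 12 mm diameter) at the face of its 28 mm collar, 50 mm from the pivot, 60 mm above the worktop. x points outwards along the stub, z up. The lever closes counter-clockwise seen from above: it turns 1.05 to 1.65 rad from where it stands to its hard stop, differing each time, as do its directions when open and at the stop.
- stub_tip (a point): Free end of the stub, on its axis, 50 mm out from the collar, 100 mm from the pivot; axes as stub_root; last 6 mm taper to 6 mm diameter. Swing: a spring resists, rising to 0.8 to 2.5 N m (5 to 16 N across the bar at 155 mm) half-way, then falling to none at the dead point, 0.10 rad before the stop; beyond, it pulls on to the stop (0.2 to 0.5 N m) and holds. Let go earlier, the lever flies back.
- bar_grip (a point): Grip centre of the loose extension bar, half-way up (11.5 mm above the worktop as it lies). x points from the socket to the handle's end, z up. Dark steel, 169 mm long, 23 mm high, 140 to 240 g: square socket 23 mm wide up to 49 mm before this point, then a flat handle 14 mm thick across y (grasp it across this), ending 64 mm beyond this point.
- bar_mouth (a point): Centre of the mouth of the bar's socket, in its end face, 105 mm from the grip centre; same axes. Square bore 15 mm wide (1.5 mm clear all round the stub: a few degrees of play), 52 mm deep, chamfered 2 mm. With the bar fully on, this point meets stub_root, grip centre 155 mm from the pivot. Over 20 N across the bar there would be forcing it.
- bottle_center (a point): Middle (half-way up) of a blue-capped reagent bottle, 54 mm diameter, 102 mm high, standing beside the press. Leave it alone.
- jar_center (a point): Middle (half-way up) of a white-capped plastic jar, 54 mm diameter, 73 mm high, on the other side of the press. Leave it alone.
- ram (a joint): Travel of the ram with the lid (m), driven by the lever through a crank and a link with an adjustable spindle: 0 at the start (lever open), grows as the lever closes, 0.011 to 0.025 when clamped (the spindle is set differently each time). It hardly changes over the last 0.3 rad of the swing, so it cannot show the dead point.

How it is judged:
By the outcome, as a careful person would: the job done as asked, in the order asked, and still so for the second after the job is handed in, with the robot touching nothing.
It also fails if it takes over 59 s, if anything falls off the work surface, if the arm or the gripper's body presses on something with over 40 N, if the wrist force passes 120 N, or if a joint passes its speed limit or range.

### The arm

A 6-joint arm with a two-finger parallel gripper is mounted at the origin on a cart in front of the work surface, level with it; the furniture and walls round the work are solid. World frame = base frame: x ahead of the robot, y to its left, z up, the work surface at z = 0. Lengths are in m, angles in rad, forces in N, time in s.
With the tool pointing down it reaches from about 0.35 to 0.975 m from the base axis. Payload 4.9 kg.
Tool frame: the origin (TCP) lies at the very end of the fingers, on their centre line; the grasp point (between the pads) lies 19 mm behind it (ctrl.grip_point_offset is the distance from the TCP to the grasp point, in m); z points along the fingers, y is the line along which they close (so a half turn about z gives the same grasp; the last joint's range is limited). The gripper opens to 85 mm and grips with 20 to 120 N. Pads are 22 mm wide; open, the fingers measure 114 mm over their backs; the gripper's body (76 mm by 85 mm) begins 54 mm behind the grasp point. The pads swing forward as they close: fully open they stand 13 mm farther back than shut.
Start: joints at [1.217, 0.053, 1.613, -0, 1.476, -0.119], TCP at [0.145, 0.608, 0.231] pointing down, gripper open.
Joint ranges: [-3.01, 3.01], [-1.01, 2.22], [0.06, 2.58], [-1.02, 4.17], [0.09, 2.62], [-3.14, 3.14]. Speed limits (rad/s): [2.57, 2.57, 3.14, 3.14, 3.14, 3.14].

### API

Orientations are given as a rotation vector (axis times angle).
In Python, from station import ctrl gives the robot as it stands.
- The arm moves only by the tool send_rows, never from a script. Its argument "rows" is a list of rows, each a list of 3 entries, a list of its own where there are three numbers: the finger opening in cm, from 0 to 8.54, then the shift along the tool's x, y, z in cm, then the turn about the tool's z in degrees. A call has 1 to 10 rows; each row shifts and turns the commanded pose from where the row before left it, along the tool's axes as they then stand; what a row does not reach is not made up. A row lasts 1/8 s, in which the tool goes at most 62.5 mm and 10.7 degrees, less where a joint would pass 70% of its speed; a pose out of reach is approached as far as the arm can. A call with a gripper value outside its range is refused whole. The fingers move at their own pace and stop on an object; "newtons" is the grip in N (left out, the last holds). Time passes only in rows, so rows that do not move let the fingers close. It gives the time, the measured TCP pose, the force, the opening and the grip force at its end, in the units of the state.
- ctrl.get_obs(): the state, without advancing time (a new reading comes with each control period).
- ctrl.get_image(name): name is "side" or "top" or "wrist"; returns a dict with "frame" (400x640x3 uint8, red, green, blue), "range_z" (400x640 float32, m along the optical axis (not along the pixel's ray), 0 where there is no reading), "fx", "fy", "cx", "cy" (pixels), "cam_to_world" (4x4, takes a point from camera to world coordinates). Camera axes: x right, y down, z forward; pixel columns grow to the right and rows downward; lengths in m; the calibration is good to about 2 mm. The wrist camera is an equidistant fisheye: a pixel r from the principal point sees the ray r / f radians off the axis. A picture is of the moment at which its call begins.
- ctrl.finish_job(): hands the job in; it is judged then, once.
The state is a dict: "t": time; "q": joint angles; "dq": joint speeds; "effort": joint torques, N m; "tool_pos": TCP position; "tool_rot": TCP orientation; "contact_force": force on the tool from outside, world axes, zero at the start; "wrist_torque": the same for the moment, N m; "opening": finger opening in m; "grip_force": force on a finger pad.
Only numpy, scipy, OpenCV 4.12 (cv2) and the standard library are available. Lean on these libraries where they do the work, as an engineer would, in place of code of your own. Each camera call takes 0.05 s, during which the arm holds its last target. There are 200 camera calls.

## Working session

There is one attempt and no reset: what is moved stays moved. The work goes in short steps, Python scripts to look and compute and a tool call to move; the robot and the scene stay as the last step left them, time stands still between calls to the robot, and variables do not carry over. Pictures are saved under pics/ and viewed, at most 10 in all, crops included, and the job is handed in when it is done.

Besides the shell and the picture viewer there is one more tool, called after "Request:" by a JSON object that holds its "fn" and its "kwargs", one argument or row to a line. send_rows: Moves the arm, as the interface text tells. Its arguments: {"type":"object","properties":{"rows":{"type":"array","items":{"type":"array"}},"newtons":{"type":"number"}},"required":["rows"]}

```bash
mkdir -p pics; ls
cat > h.py <<'E'
import numpy as np, cv2
from station import ctrl
from scipy.spatial.transform import Rotation as R
def snap(name,save=None):
    im=ctrl.get_image(name)
    if save:
        cv2.imwrite('pics/%s.png'%save, im['frame'][:,:,::-1]); np.savez('pics/%s.npz'%save, **im)
    return im
def cloud(im):
    z=im['range_z'].astype(float); v,u=np.mgrid[:z.shape[0],:z.shape[1]]
    P=np.stack([(u-im['cx'])/im['fx']*z,(v-im['cy'])/im['fy']*z,z,np.ones_like(z)],-1)
    W=P@np.array(im['cam_to_world']).T
    W[z<=0]=np.nan
    return W[...,:3]
def load(n): return {k:v for k,v in np.load('pics/%s.npz'%n).items()}
E
python3 - <<'E'
from h import *
for n in('top','side'):
    im=snap(n,n+'0'); print(n,im['fx'],im['cx'],im['cy'],np.round(im['cam_to_world'],3).tolist())
o=ctrl.get_obs(); print(o)
E
```

```text
pics
top 465.5642100179821 319.3010604336926 207.77463265741054 [[0.022, -0.994, 0.109, 0.504], [-1.0, -0.02, 0.023, 0.059], [-0.021, -0.109, -0.994, 1.078], [0.0, 0.0, 0.0, 1.0]]
side 484.3370514942284 321.33533910398444 195.3476287920058 [[-0.861, 0.432, -0.27, 0.887], [0.509, 0.744, -0.433, 0.528], [0.013, -0.51, -0.86, 0.994], [0.0, 0.0, 0.0, 1.0]]
{'t': 0.1, 'q': array([ 1.21702438e+00,  5.33181305e-02,  1.61416568e+00,  7.81167162e-06,
        1.47596651e+00, -1.19000783e-01]), 'dq': array([ 0.00099657, -0.00102637, -0.00229865,  0.00087383, -0.00201331,
        0.00037422]), 'effort': array([-2.28295567e-04, -3.94900739e+01, -3.71365142e+01, -9.89764908e-05,
        3.94923060e-03, -2.23304272e-05]), 'tool_pos': array([0.14519104, 0.60732813, 0.23016365]), 'tool_rot': array([-3.67880524e-01, -3.11953194e+00,  2.83361096e-03]), 'contact_force': array([ 0.06261753, -0.35717948,  0.51115426]), 'wrist_torque': array([-0.02019505, -0.01663917, -0.01205631]), 'grip_force': 0.0, 'opening': 0.08557599921080414}
```

View pics/top0.png

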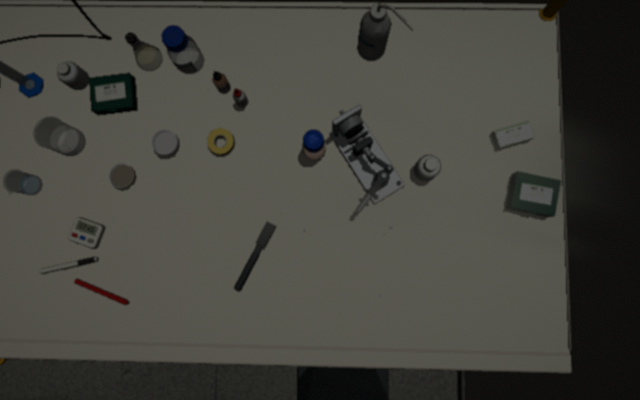

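View pics/side0.png

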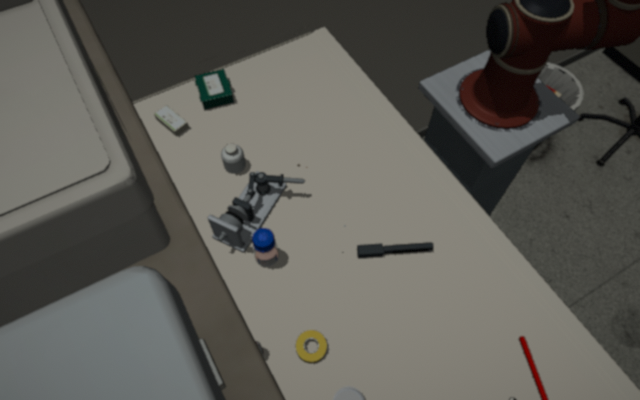

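The top view shows the bar, with its socket near (268,226) and handle end near (239,289). The press is at (370,155), with the lever stub pointing to about (353,217), the bottle at (313,145) and the jar at (428,168). Next I'll enlarge crops of these.

Run:
```python
from h import *
t=load('top0'); s=load('side0')
a=cv2.convertScaleAbs(cv2.resize(t['frame'][90:230,290:450,::-1],None,fx=5,fy=4.2857*5/5 if 0 else 5,interpolation=cv2.INTER_CUBIC)[:600],alpha=2.0)
cv2.imwrite('pics/c1.png',a[:600,:800])
b=cv2.convertScaleAbs(cv2.resize(s['frame'][140:260,200:320,::-1],None,fx=5,fy=5,interpolation=cv2.INTER_CUBIC),alpha=2.0)
cv2.imwrite('pics/c2.png',b)
# bar from top cloud
W=cloud(t); 
m=np.zeros(W.shape[:2],bool); m[210:300,225:285]=1
g=t['frame'].mean(2); 
sel=m&(g<75)
print(np.median(g[m]),sel.sum())
P=W[sel]; print(np.nanpercentile(P[:,2],[5,50,95]))
# use intensities; intersect with plane z=.023
def ray(im,u,v,z):
    d=np.array([(u-im['cx'])/im['fx'],(v-im['cy'])/im['fy'],1]); M=im['cam_to_world']; d=M[:3,:3]@d; o=M[:3,3]
    return o+d*(z-o[2])/d[2]
vv,uu=np.nonzero(sel); Q=np.array([ray(t,u,v,.018)[:2] for u,v in zip(uu,vv)])
r=cv2.minAreaRect(Q.astype(np.float32)); print(r)
c=Q.mean(0); w,V=np.linalg.eigh(np.cov((Q-c).T)); ax=V[:,1]; p=(Q-c)@ax; print(c,ax,np.percentile(p,[0.5,99.5]),p.min(),p.max())
print('table z',np.nanmedian(W[240:280,300:340,2]))
vv,uu=np.nonzero(((cloud(s)[...,2]>.012)&(s['frame'].mean(2)<70))); 
k=(uu>350)&(uu<440)&(vv>235)&(vv<262); Q=cloud(s)[vv[k],uu[k]]; Q=Q[~np.isnan(Q[:,0])]
print(len(Q),np.percentile(Q[:,2],[5,50,95])); c=Q[:,:2].mean(0); w,V=np.linalg.eigh(np.cov((Q[:,:2]-c).T)); ax=V[:,1]; p=(Q[:,:2]-c)@ax; print(c,ax,p.min(),p.max(), c+ax*p.min(),c+ax*p.max())
```

```text
84.66666666666667 822
[-0.00129004  0.02191416  0.02581373]
((0.5064935684204102, 0.23064662516117096), (0.02972867712378502, 0.1732572466135025), 63.0555305480957)
[0.51069525 0.22743891] [-0.89813025  0.43972952] [-0.08089521  0.09060638] -0.08127267175756929 0.09184660566308267
table z 0.00020062551168620324
625 [0.01466782 0.02106551 0.02437212]
[0.51797256 0.23154598] [-0.89631871  0.44341038] -0.07504602245832039 0.09166157836991011 [0.58523771 0.19826979] [0.43581457 0.27218967]
```

View pics/c1.png

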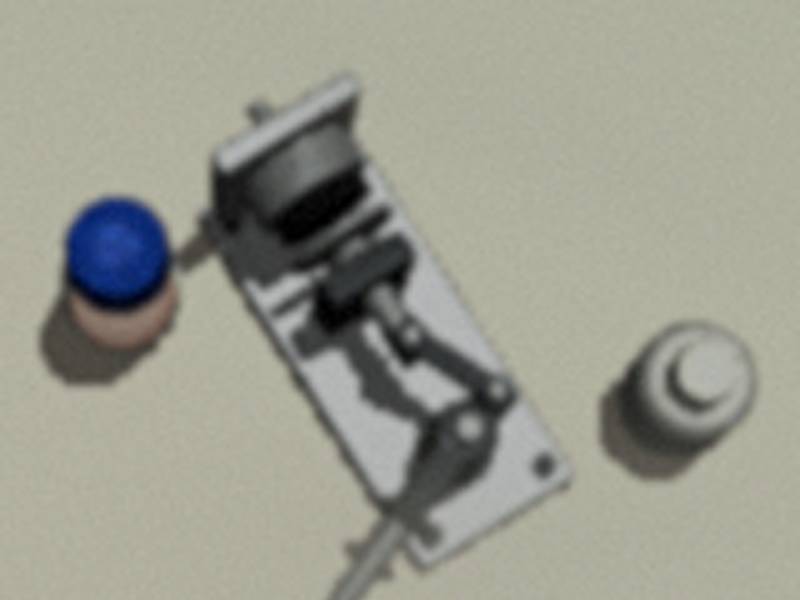

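View pics/c2.png

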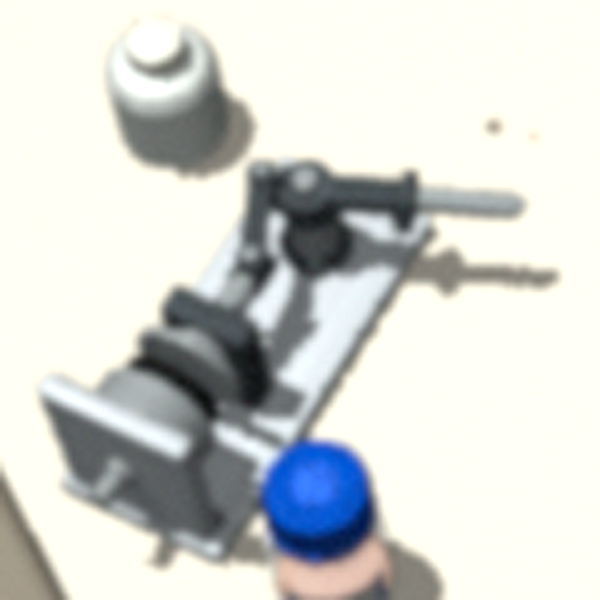

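```bash
cat >> h.py <<'E'
def rayd(im,u,v):
    d=np.array([(u-im['cx'])/im['fx'],(v-im['cy'])/im['fy'],1]); M=im['cam_to_world']; return M[:3,3],M[:3,:3]@d
def ray(im,u,v,z):
    o,d=rayd(im,u,v); return o+d*(z-o[2])/d[2]
def tri(a,ua,b,ub):
    o1,d1=rayd(a,*ua);o2,d2=rayd(b,*ub)
    k=np.linalg.lstsq(np.stack([d1,-d2],1),o2-o1,rcond=None)[0]
    return (o1+d1*k[0]+o2+d2*k[1])/2,np.linalg.norm(o1+d1*k[0]-o2-d2*k[1])
E
python3 - <<'E'
from h import *
t=load('top0'); s=load('side0')
# base plate corners (z=.012) from top crop
for n,(u,v) in dict(backleft=(425,568),backright=(570,480)).items(): print(n,ray(t,290+u/5,90+v/5,.012))
print('pivot top tri',tri(t,(290+469/5,90+430/5),s,(200+303/5,140+180/5)), ray(t,290+469/5,90+430/5,.07),ray(s,200+303/5,140+180/5,.07))
print('tip',ray(s,200+520/5,140+205/5,.06),ray(t,353,217,.06))
for nm,im in(('top',t),('side',s)):
    W=cloud(im); 
    # stub points
    P=W.reshape(-1,3); pc=ray(t,290+469/5,90+430/5,.07)[:2]
    r=np.linalg.norm(P[:,:2]-pc,axis=1)
    k=(r<.115)&(r>.055)&(P[:,2]>.045)&(P[:,2]<.085)
    Q=P[k]; a=np.arctan2(Q[:,1]-pc[1],Q[:,0]-pc[0]); 
    print(nm,k.sum(),np.round(np.c_[Q,r[k],a][np.argsort(a)][::max(1,k.sum()//40)],3).tolist())
    k=(P[:,2]>.015)&(P[:,2]<.03)&(abs(P[:,0]-.51)<.1)&(abs(P[:,1]-.235)<.06)
    Q=P[k,:2].astype(np.float32); c=Q.mean(0); V=np.linalg.eigh(np.cov((Q-c).T))[1]; ax=V[:,1]; ax=-ax*np.sign(ax[0]); p=(Q-c)@ax
    n=np.array([-ax[1],ax[0]]); q=(Q-c)@n
    print('bar',k.sum(),ax,c+ax*p.min(),c+ax*p.max(),p.max()-p.min(), 'handle off',q[p>p.min()+.06].mean(),'head',q[p<p.min()+.045].mean(), q[p<p.min()+.045].min(),q[p<p.min()+.045].max())
E
```

```text
backleft [ 0.63318248 -0.04409493  0.012     ]
backright [ 0.67535588 -0.11044614  0.012     ]
pivot top tri (array([ 0.68886767, -0.05806708,  0.05943444]), np.float64(0.0009875987995848219)) [ 0.68734863 -0.05715757  0.07      ] [ 0.69075404 -0.05108761  0.07      ]
tip [0.60928903 0.00436954 0.06      ] [0.59686713 0.00836859 0.06      ]
top 829 [[0.69, -0.159, 0.052, 0.102, -1.543], [0.694, -0.165, 0.055, 0.108, -1.508], [0.696, -0.154, 0.057, 0.097, -1.482], [0.7, -0.167, 0.058, 0.111, -1.452], [0.702, -0.16, 0.062, 0.103, -1.43], [0.704, -0.159, 0.075, 0.103, -1.412], [0.703, -0.139, 0.056, 0.083, -1.387], [0.708, -0.155, 0.075, 0.1, -1.361], [0.706, -0.138, 0.06, 0.083, -1.34], [0.713, -0.155, 0.074, 0.101, -1.316], [0.713, -0.147, 0.061, 0.093, -1.291], [0.722, -0.165, 0.075, 0.114, -1.265], [0.719, -0.15, 0.076, 0.098, -1.244], [0.722, -0.151, 0.072, 0.1, -1.217], [0.726, -0.155, 0.073, 0.105, -1.193], [0.727, -0.147, 0.06, 0.098, -1.158], [0.726, -0.137, 0.054, 0.088, -1.124], [0.73, -0.139, 0.054, 0.093, -1.09], [0.766, -0.03, 0.075, 0.083, 0.33], [0.761, -0.028, 0.05, 0.0
[... 2100 characters left out ...]
0.065, 0.678], [0.771, 0.013, 0.07, 0.109, 0.698], [0.771, 0.015, 0.078, 0.11, 0.714], [0.77, 0.017, 0.076, 0.111, 0.736], [0.757, 0.009, 0.065, 0.096, 0.756], [0.753, 0.008, 0.073, 0.093, 0.776], [0.765, 0.023, 0.062, 0.111, 0.803], [0.761, 0.023, 0.053, 0.108, 0.826], [0.744, 0.007, 0.046, 0.086, 0.846], [0.641, -0.013, 0.065, 0.064, 2.384], [0.62, 0.004, 0.063, 0.091, 2.407], [0.613, 0.006, 0.061, 0.098, 2.44], [0.611, 0.003, 0.064, 0.097, 2.474], [0.626, -0.013, 0.063, 0.076, 2.515]]
bar 636 [-0.89651024  0.44302302] [0.58476288 0.19729931] [0.43374286 0.27192796] 0.16845320490220017 handle off -2.9431512585770646e-05 head -0.00013413663392523395 -0.01203508749061125 0.013704352654503538
```

Request:
{"fn": "send_rows", "kwargs": {
  "rows": [
    [8.5, [-4.2, -2.76, 0.8], 0],
    [8.5, [-4.2, -2.76, 0.8], 0],
    [8.5, [-4.2, -2.76, 0.8], 0],
    [8.5, [-4.2, -2.76, 0.8], 0],
    [8.5, [-4.2, -2.76, 0.8], 0],
    [8.5, [-4.2, -2.76, 0.8], 0],
    [8.5, [-4.2, -2.76, 0.8], 0],
    [8.5, [-4.2, -2.76, 0.8], 0],
    [8.5, [-4.2, -2.76, 0.8], 6.3],
    [8.5, [-4.2, -2.4, 0.8], 6.4]
  ]
}}

```text
t: 1.35
tool_pos: [0.4874, 0.24, 0.1507]
tool_rot: [-0.717, -3.058, 0.0]
contact_force: [-0.3, -0.0, 0.3]
opening: 0.0851
grip_force: 0.0
```

Run:
```python
from h import *
im=snap('wrist','w1'); print(im['fx'],im['fy'],im['cx'],im['cy'],np.round(im['cam_to_world'],3).tolist())
o=ctrl.get_obs(); print(o['t'],o['tool_pos'],o['q'],R.from_rotvec(o['tool_rot']).as_matrix()[:,0])
cv2.imwrite('pics/w1b.png',cv2.convertScaleAbs(im['frame'][:,:,::-1],alpha=1.8))
```

```text
309.70691628693146 309.70691628693146 318.29936648599323 200.62107264794065 [[0.444, 0.858, 0.258, 0.421], [0.896, -0.425, -0.128, 0.273], [-0.001, 0.288, -0.957, 0.294], [0.0, 0.0, 0.0, 1.0]]
1.4 [0.48986362 0.23598341 0.14958374] [ 0.31407833 -0.07568762  1.87976289 -0.00404086  1.33826989 -0.7891866 ] [-0.89310295  0.44984679 -0.00223395]
```

View pics/w1b.png

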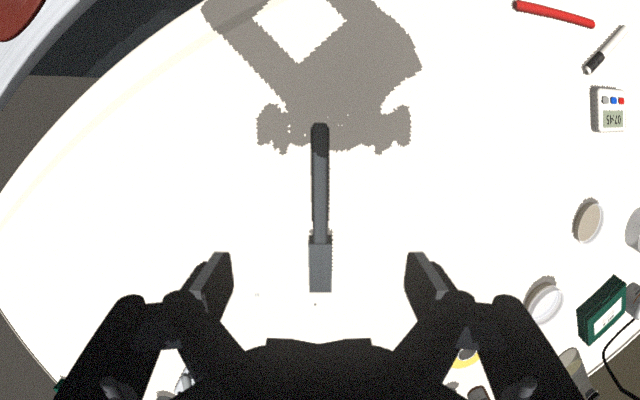

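```bash
cat >> h.py <<'E'
def fray(im,u,v,z):
    a=np.array([u-im['cx'],v-im['cy']]); r=np.hypot(*a); th=r/im['fx']
    d=np.r_[a/max(r,1e-9)*np.sin(th),np.cos(th)]; M=im['cam_to_world']; d=M[:3,:3]@d; o=M[:3,3]
    return o+d*(z-o[2])/d[2]
def fproj(im,p):
    M=np.linalg.inv(im['cam_to_world']); c=M[:3,:3]@np.asarray(p)+M[:3,3]; r=np.hypot(c[0],c[1]); th=np.arctan2(r,c[2])
    return np.array([im['cx'],im['cy']])+im['fx']*th*c[:2]/r
def tf():
    o=ctrl.get_obs(); return np.array(o['tool_pos']),R.from_rotvec(o['tool_rot']).as_matrix(),o
E
python3 - <<'E'
from h import *
im=load('w1')
for p in [(310,291),(331,291),(320.5,291),(320,125),(313,133),(327,133),(320,235)]: print(p,fray(im,*p,.023))
print(fray(im,320,124,0))
a=fray(im,320.5,291,.023);b=fray(im,320,130,.023); ax=(b-a)[:2]; print(np.linalg.norm(ax),ax/np.linalg.norm(ax)); ax/=np.linalg.norm(ax); print('grip',a[:2]+.105*ax)
p,M,o=tf(); print(p,M[:,0], M.T@(np.r_[a[:2]+.105*ax,.003]-p))
E
```

```text
(310, 291) [0.57778729 0.18532032 0.023     ]
(331, 291) [0.58744218 0.20474851 0.023     ]
(320.5, 291) [0.58257517 0.19505092 0.023     ]
(320, 125) [0.4335954  0.26794988 0.023     ]
(313, 133) [0.43717946 0.25939156 0.023     ]
(327, 133) [0.44257133 0.27030035 0.023     ]
(320, 235) [0.52543974 0.22261393 0.023     ]
[0.43379347 0.26797765 0.        ]
0.16147725226384088 [-0.89827982  0.43942391]
grip [0.48825579 0.24119043]
[0.48986362 0.23598341 0.14958374] [-0.89310295  0.44984679 -0.00223395] [0.00410578 0.00441401 0.14656108]
```

Request:
{"fn": "send_rows", "kwargs": {
  "rows": [
    [8.5, [0.3, 0.45, 3], -0.6],
    [8.5, [0, 0, 3], 0],
    [8.5, [0, 0, 3], 0],
    [8.5, [0, 0, 3], 0],
    [8.5, [0, 0, 1.6], 0],
    [8.5, [0, 0, 0.9], 0],
    [8.5, [0, 0, 0], 0],
    [3.5, [0, 0, 0], 0],
    [2.5, [0, 0, 0], 0]
  ],
  "newtons": 80
}}

```text
t: 2.52
tool_pos: [0.4868, 0.2472, 0.0074]
tool_rot: [0.694, 3.062, 0.002]
contact_force: [-0.4, 0.9, -0.2]
opening: 0.051
grip_force: 0.0
```

Request:
{"fn": "send_rows", "kwargs": {
  "rows": [
    [0.5, [0, 0, 0], 0],
    [0.5, [0, 0, 0], 0],
    [0.5, [0, 0, 0], 0],
    [0.5, [0, 0, 0], 0]
  ]
}}

```text
t: 3.02
tool_pos: [0.4864, 0.247, 0.0069]
tool_rot: [0.695, 3.063, 0.0]
contact_force: [-0.6, -0.8, 4.7]
opening: 0.0119
grip_force: 81.1
```

Run:
```python
from h import *
p,M,o=tf(); print(p,np.degrees(np.arctan2(M[1,0],M[0,0])),M[:,2],o['contact_force'],o['wrist_torque'],o['opening'],o['grip_force'],o['t'])
```

```text
[0.4863984  0.24697016 0.00694412] 154.44751381086587 [ 7.62392356e-04  1.10554590e-04 -9.99999703e-01] [-0.57208527 -0.75824905  4.67978822] [-0.20252803  0.20425817 -0.03441416] 0.011920426746429494 81.14516615867615 3.025
```

Request:
{"fn": "send_rows", "kwargs": {
  "rows": [
    [0.5, [0, 0, -1], 0],
    [0.5, [0, 0, -3], 0],
    [0.5, [0, 0, -4], 0],
    [0.5, [0, 0, -4], 0]
  ]
}}

```text
t: 3.52
tool_pos: [0.4851, 0.2467, 0.1268]
tool_rot: [-0.694, -3.062, 0.001]
contact_force: [0.3, 0.3, -1.5]
opening: 0.0118
grip_force: 80.2
```

Run:
```python
from h import *
res=[]
for n in('top0','side0'):
    im=load(n); P=cloud(im).reshape(-1,3); pc=np.array([.689,-.0545])
    D=P[:,:2]-pc; r=np.linalg.norm(D,axis=1); a=np.arctan2(D[:,1],D[:,0])
    k=(r>.056)&(r<.115)&(a>2.2)&(a<2.75)&(P[:,2]>.05)&(P[:,2]<.075)
    Q=P[k]; cam=im['cam_to_world'][:3,3]
    c=Q.mean(0); ax=np.linalg.svd(Q[:,:2]-c[:2])[2][0]; ax=ax*-np.sign(ax[0])
    d=(cam-c)/np.linalg.norm(cam-c); a3=np.r_[ax,0]; d-=a3*(d@a3); d/=np.linalg.norm(d)
    cc=c-.785*.006*d; p=(Q-c)[:,:2]@ax
    print(n,len(Q),'c',cc,'ang',np.arctan2(ax[1],ax[0]),'tip',cc[:2]+ax*p.max(),p.min(),p.max())
    # offset of axis line from pivot est
    print('perp of pc to line',np.cross(ax,pc-cc[:2]))
p,M,o=tf(); print(p,np.degrees(np.arctan2(M[1,0],M[0,0])),o['contact_force'],o['wrist_torque'],o['opening'])
```

```text
top0 101 c [ 0.62566578 -0.01128836  0.06003141] ang 2.517074212267049 tip [0.60848449 0.0010951 ] -0.021144896155496765 0.021178921591155093
perp of pc to line -0.001976724990858804
side0 98 c [ 0.62626121 -0.00866922  0.05822794] ang 2.554094573697729 tip [0.60848367 0.00316953] -0.02178953684008598 0.02135876396530713
perp of pc to line 0.0033714587907245908
[0.48506507 0.24673079 0.12676959] 154.45086727681127 [ 0.30487647  0.33975164 -1.54287457] [0.03981651 0.02380967 0.0099478 ] 0.011815312121731683<stdin>:13: DeprecationWarning: Arrays of 2-dimensional vectors are deprecated. Use arrays of 3-dimensional vectors instead. (deprecated in NumPy 2.0)
```

Request:
{"fn": "send_rows", "kwargs": {
  "rows": [
    [0.5, [-2.07, -3.61, 0], 0],
    [0.5, [-2.07, -3.61, 0], 0],
    [0.5, [-2.07, -3.61, 0], 0],
    [0.5, [-2.07, -3.61, 0], 0],
    [0.5, [0, 0, 0], 5],
    [0.5, [0, 0, 2.5], 4.65],
    [0.5, [0, 0, 2.5], 0],
    [0.5, [0, 0, 2.1], 0],
    [0.5, [0, 0, 0], 0],
    [0.5, [0, 0, 0], 0]
  ]
}}

```text
t: 4.78
tool_pos: [0.4987, 0.081, 0.056]
tool_rot: [0.95, 2.994, 0.001]
contact_force: [0.7, -0.2, -1.0]
opening: 0.0121
grip_force: 80.2
```

Run:
```python
from h import *
p,M,o=tf(); print(p,np.degrees(np.arctan2(M[1,0],M[0,0])),o['contact_force'],o['wrist_torque'])
t=snap('top','t2'); s=snap('side','s2')
u0,v0=310,160; a=cv2.convertScaleAbs(cv2.resize(t['frame'][160:280,300:400,::-1],None,fx=4,fy=4,interpolation=cv2.INTER_CUBIC),alpha=2)
b=cv2.convertScaleAbs(cv2.resize(s['frame'][140:260,240:340,::-1],None,fx=4,fy=4,interpolation=cv2.INTER_CUBIC),alpha=2)
cv2.imwrite('pics/c3.png',np.hstack([a,b]))
```

```text
[0.49873313 0.08098028 0.05602953] 144.8024350673635 [ 0.71566683 -0.20901286 -1.01225978] [0.03034939 0.03976231 0.00634573]
```

View pics/c3.png

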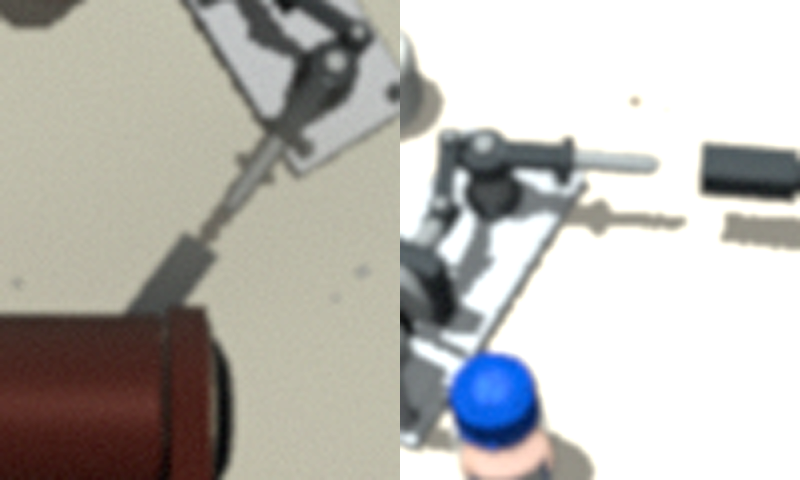

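The crop shows the stub from about (275,140) to (228,207) in the top half, with the socket mouth's centre near (201,246). They look nearly collinear. I'll check it with numbers.

Run:
```python
from h import *
u=np.array([np.cos(2.527),np.sin(2.527)]); n=np.array([-u[1],u[0]]); pc=np.array([.689,-.0545])
for nm in('t2','s2'):
    im=load(nm); P=cloud(im).reshape(-1,3); D=P[:,:2]-pc; x=D@u; y=D@n
    cam=im['cam_to_world'][:3,3]
    print(nm)
    for lo,hi in((.057,.064),(.064,.078),(.078,.09),(.09,.1),(.127,.14),(.14,.15),(.15,.16),(.16,.172)):
        k=(x>lo)&(x<hi)&(abs(y)<.025)&(P[:,2]>.05)&(P[:,2]<.09)
        if k.sum()<3: continue
        kt=k&(P[:,2]>np.nanpercentile(P[k,2],90)-.004)
        print(lo,k.sum(),'y mean %.4f (%.4f..%.4f) z med %.4f max %.4f'%(y[k].mean(),y[kt].min(),y[kt].max(),np.median(P[k,2]),P[k,2].max()), 'ytop %.4f'%y[kt].mean())
    k=(x>.1)&(x<.15)&(abs(y)<.02)&(P[:,2]>.055)&(P[:,2]<.09); print('mouth x',np.nanpercentile(x[k],[0,2,5]), )
for im,uv in((load('t2'),(300+201/4,160+246/4)),):
    q=ray(im,*uv,.0715)[:2]-pc; print('mouth mid top',q@u,q@n)
    for uv in((275,142),(252,174),(230,205)):
        q=ray(im,300+uv[0]/4,160+uv[1]/4,.064)[:2]-pc; print('stub',q@u,q@n)
```

```text
t2
0.057 19 y mean 0.0011 (-0.0042..0.0054) z med 0.0643 max 0.0710 ytop 0.0015
0.064 34 y mean 0.0016 (-0.0035..0.0061) z med 0.0653 max 0.0702 ytop 0.0015
0.078 29 y mean 0.0010 (-0.0039..0.0056) z med 0.0646 max 0.0702 ytop 0.0011
0.09 19 y mean 0.0013 (-0.0045..0.0059) z med 0.0653 max 0.0680 ytop 0.0010
0.127 63 y mean 0.0008 (-0.0103..0.0120) z med 0.0724 max 0.0761 ytop 0.0011
0.14 50 y mean 0.0007 (-0.0105..0.0119) z med 0.0726 max 0.0754 ytop 0.0008
0.15 46 y mean -0.0002 (-0.0102..0.0114) z med 0.0718 max 0.0757 ytop 0.0008
0.16 39 y mean -0.0024 (-0.0107..0.0078) z med 0.0723 max 0.0754 ytop -0.0028
mouth x [0.12181557 0.12205275 0.12314325]
s2
0.057 15 y mean -0.0043 (-0.0084..0.0001) z med 0.0616 max 0.0685 ytop -0.0039
0.064 30 y mean -0.0038 (-0.0078..0.0018) z med 0.0631 max 0.0695 ytop -0.0033
0.078 31 y mean -0.0032 (-0.0074..0.0022) z med 0.0617 max 0.0654 ytop -0.0024
0.09 20 y mean -0.0041 (-0.0081..0.0019) z med 0.0626 max 0.0654 ytop -0.0037
0.127 78 y mean -0.0068 (-0.0151..0.0083) z med 0.0701 max 0.0739 ytop -0.0034
0.14 57 y mean -0.0057 (-0.0142..0.0093) z med 0.0696 max 0.0740 ytop -0.0029
0.15 61 y mean -0.0065 (-0.0144..0.0095) z med 0.0695 max 0.0759 ytop -0.0028
0.16 71 y mean -0.0061 (-0.0145..0.0097) z med 0.0698 max 0.0739 ytop -0.0029
mouth x [0.12374919 0.12434703 0.12516739]
mouth mid top 0.1241428540385034 0.0028625007061535107
stub 0.053220669031304804 0.0017549686224979015
stub 0.0749854519976659 0.001969921327822282
stub 0.09591165511592262 0.0023010601330969646
```

Request:
{"fn": "send_rows", "kwargs": {
  "rows": [
    [0.5, [-1, 0, 0], 0],
    [0.5, [-1, 0, 0], 0],
    [0.5, [-0.5, 0, 0], 0],
    [0.5, [-0.5, 0, 0], 0],
    [0.5, [-0.5, 0, 0], 0],
    [0.5, [-0.5, 0, 0], 0],
    [0.5, [0, 0, 0], 0]
  ]
}}

```text
t: 5.75
tool_pos: [0.5313, 0.0577, 0.0554]
tool_rot: [0.95, 2.994, 0.0]
contact_force: [-0.3, -0.2, -1.2]
opening: 0.0118
grip_force: 80.2
```

```bash
cat > f.py <<'E'
from h import *
pc=np.array([.689,-.0545])
p,M,o=tf(); f=M.T@o['contact_force']; d=p[:2]-pc
print('t',round(o['t'],2),'p',p.round(4),'yaw %.2f'%(np.degrees(np.arctan2(M[1,0],M[0,0]))%360),'ftool',f.round(1),'tq',(M.T@o['wrist_torque']).round(2),'r %.4f ang %.2f'%(np.hypot(*d),np.degrees(np.arctan2(d[1],d[0]))%360),'op %.4f'%o['opening'],'q6 %.2f'%o['q'][5])
E
python3 f.py
```

```text
t 5.75 p [0.5313 0.0577 0.0554] yaw 144.78 ftool [ 0.2 -0.3  1.2] tq [-0.03  0.04 -0.01] r 0.1935 ang 144.57 op 0.0118 q6 -0.99
```

Request:
{"fn": "send_rows", "kwargs": {
  "rows": [
    [0.5, [-0.6, 0, 0], 0],
    [0.5, [-0.6, 0, 0], 0],
    [0.5, [-0.5, 0, 0], 0],
    [0.5, [-0.5, 0, 0], 0],
    [0.5, [-0.4, 0, 0], 0],
    [0.5, [-0.2, 0, 0], 0],
    [0.5, [0, 0, 0], 0]
  ]
}}

```text
t: 6.62
tool_pos: [0.554, 0.0417, 0.0553]
tool_rot: [-0.95, -2.994, -0.0]
contact_force: [-0.3, 0.5, -2.0]
opening: 0.0118
grip_force: 80.2
```

```bash
python3 f.py
```

```text
t 6.62 p [0.554  0.0417 0.0553] yaw 144.79 ftool [0.5 0.2 2. ] tq [-0.    0.06  0.02] r 0.1658 ang 144.54 op 0.0118 q6 -1.02
```

Request:
{"fn": "send_rows", "kwargs": {
  "rows": [
    [0.5, [-0.2, 0, 0], 0],
    [0.5, [-0.2, 0, 0], 0],
    [0.5, [0, 0, 0], 0]
  ]
}}

```text
t: 7.0
tool_pos: [0.5573, 0.0393, 0.0554]
tool_rot: [0.95, 2.994, 0.0]
contact_force: [0.7, -1.6, -0.8]
opening: 0.0121
grip_force: 80.2
```

Request:
{"fn": "send_rows", "kwargs": {
  "rows": [
    [0.5, [-0.1, 0, 0], 0],
    [0.5, [0, 0, 0], 0]
  ]
}}

```text
t: 7.25
tool_pos: [0.5581, 0.0388, 0.0553]
tool_rot: [0.95, 2.994, -0.0]
contact_force: [-0.7, -0.0, -1.6]
opening: 0.0117
grip_force: 80.2
```

```bash
python3 f.py
```

```text
t 7.25 p [0.5581 0.0388 0.0553] yaw 144.79 ftool [ 0.5 -0.4  1.6] tq [-0.03  0.08 -0.03] r 0.1608 ang 144.53 op 0.0117 q6 -1.02
```

Request:
{"fn": "send_rows", "kwargs": {
  "rows": [
    [0.5, [-0.1, 0, 0], 0],
    [0.5, [0, 0, 0], 0]
  ]
}}

```text
t: 7.5
tool_pos: [0.5586, 0.0384, 0.0552]
tool_rot: [-0.95, -2.994, -0.0]
contact_force: [-1.4, 0.7, -1.1]
opening: 0.0122
grip_force: 80.3
```

Request:
{"fn": "send_rows", "kwargs": {
  "rows": [
    [0.5, [-0.1, 0, 0], 0],
    [0.5, [0, 0, 0], 0]
  ]
}}

```text
t: 7.75
tool_pos: [0.5586, 0.0383, 0.0549]
tool_rot: [-0.949, -2.992, -0.0]
contact_force: [-5.1, 3.1, -0.7]
opening: 0.0118
grip_force: 80.5
```

Request:
{"fn": "send_rows", "kwargs": {
  "rows": [
    [0.5, [-0.1, 0, 0], 0],
    [0.5, [0, 0, 0], 0]
  ]
}}

```text
t: 8.0
tool_pos: [0.5585, 0.0382, 0.0546]
tool_rot: [-0.948, -2.99, -0.001]
contact_force: [-6.4, 3.9, 1.5]
opening: 0.0119
grip_force: 80.7
```

```bash
python3 f.py
```

```text
t 8.0 p [0.5585 0.0382 0.0546] yaw 144.82 ftool [ 7.5 -0.5 -1.4] tq [ 0.02  1.07 -0.02] r 0.1601 ang 144.60 op 0.0119 q6 -1.02
```

Request:
{"fn": "send_rows", "kwargs": {
  "rows": [
    [0.5, [0.1, 0, 0], 0],
    [0.5, [-0.01, -0.56, 0], -2],
    [0.5, [-0.01, -0.56, 0], -2],
    [0.5, [-0.01, -0.56, 0], -2],
    [0.5, [-0.01, -0.56, 0], -2],
    [0.5, [-0.01, -0.56, 0], -2]
  ],
  "newtons": 110
}}

```text
t: 8.75
tool_pos: [0.5445, 0.0151, 0.0549]
tool_rot: [-0.681, -3.064, -0.004]
contact_force: [-4.8, 6.6, -0.2]
opening: 0.0114
grip_force: 111.7
```

```bash
python3 f.py
```

```text
t 8.75 p [0.5445 0.0151 0.0549] yaw 154.92 ftool [7.1 4.  0.2] tq [-0.82  0.92 -0.3 ] r 0.1604 ang 154.27 op 0.0114 q6 -1.24
```

Request:
{"fn": "send_rows", "kwargs": {
  "rows": [
    [0.5, [0.05, -0.56, 0], -2],
    [0.5, [0.0, -0.56, 0], -2],
    [0.5, [-0.01, -0.56, 0], -2],
    [0.5, [-0.01, -0.56, 0], -2],
    [0.5, [-0.01, -0.56, 0], -2],
    [0.5, [-0.01, -0.56, 0], -2]
  ]
}}

```text
t: 9.5
tool_pos: [0.5331, -0.0159, 0.055]
tool_rot: [-0.358, -3.119, -0.007]
contact_force: [-3.0, 8.5, -0.8]
opening: 0.0113
grip_force: 111.6
```

```bash
python3 f.py
```

```text
t 9.5 p [ 0.5331 -0.0159  0.055 ] yaw 166.89 ftool [4.8 7.6 0.8] tq [-1.29  0.67 -0.22] r 0.1606 ang 166.09 op 0.0113 q6 -1.52
```

Request:
{"fn": "send_rows", "kwargs": {
  "rows": [
    [0.5, [-0.01, -0.56, 0], -2],
    [0.5, [-0.01, -0.56, 0], -2],
    [0.5, [-0.01, -0.56, 0], -2],
    [0.5, [-0.01, -0.56, 0], -2],
    [0.5, [-0.01, -0.56, 0], -2],
    [0.5, [-0.01, -0.56, 0], -2]
  ]
}}

```text
t: 10.25
tool_pos: [0.5282, -0.0489, 0.0546]
tool_rot: [-0.031, -3.138, -0.008]
contact_force: [-5.2, 8.7, 1.0]
opening: 0.0116
grip_force: 111.8
```

```bash
python3 f.py
```

```text
t 10.25 p [ 0.5282 -0.0489  0.0546] yaw 178.88 ftool [ 5.4  8.6 -0.9] tq [-1.49  0.62 -0.12] r 0.1609 ang 177.99 op 0.0116 q6 -1.79
```

Request:
{"fn": "send_rows", "kwargs": {
  "rows": [
    [0.5, [-0.01, -0.56, 0], -2],
    [0.5, [-0.01, -0.56, 0], -2],
    [0.5, [-0.01, -0.56, 0], -2],
    [0.5, [-0.01, -0.56, 0], -2],
    [0.5, [-0.01, -0.56, 0], -2]
  ]
}}

```text
t: 10.88
tool_pos: [0.5295, -0.0769, 0.0544]
tool_rot: [0.243, -3.127, -0.008]
contact_force: [-6.9, 7.7, 2.8]
opening: 0.0109
grip_force: 111.9
```

```bash
python3 f.py
```

```text
t 10.88 p [ 0.5295 -0.0769  0.0544] yaw 188.89 ftool [ 5.6  8.6 -2.7] tq [-1.54  0.64 -0.14] r 0.1611 ang 188.00 op 0.0109 q6 -2.01
```

Request:
{"fn": "send_rows", "kwargs": {
  "rows": [
    [0.5, [-0.01, -0.56, 0], -2],
    [0.5, [-0.01, -0.56, 0], -2],
    [0.5, [-0.01, -0.56, 0], -2]
  ]
}}

```text
t: 11.25
tool_pos: [0.5326, -0.0936, 0.0543]
tool_rot: [0.407, -3.109, -0.008]
contact_force: [-8.5, 7.3, 3.1]
opening: 0.0111
grip_force: 111.9
```

```bash
python3 f.py
```

```text
t 11.25 p [ 0.5326 -0.0936  0.0543] yaw 194.90 ftool [ 6.4  9.2 -3. ] tq [-1.43  0.66 -0.21] r 0.1612 ang 194.05 op 0.0111 q6 -2.14
```

Request:
{"fn": "send_rows", "kwargs": {
  "rows": [
    [0.5, [0, -0.56, 0], -2],
    [0.5, [0, -0.56, 0], -2],
    [0.5, [-0.01, -0.56, 0], -2]
  ]
}}

```text
t: 11.62
tool_pos: [0.5375, -0.1101, 0.0543]
tool_rot: [0.569, -3.084, -0.007]
contact_force: [-8.8, 5.2, 2.1]
opening: 0.011
grip_force: 112.0
```

```bash
python3 f.py
```

```text
t 11.62 p [ 0.5375 -0.1101  0.0543] yaw 200.91 ftool [ 6.3  8.  -2. ] tq [-1.27  0.64 -0.26] r 0.1614 ang 200.17 op 0.0110 q6 -2.27
```

Request:
{"fn": "send_rows", "kwargs": {
  "rows": [
    [0.5, [0, -0.56, 0], -2],
    [0.5, [-0.01, -0.56, 0], -2]
  ]
}}

```text
t: 11.88
tool_pos: [0.5418, -0.1209, 0.0544]
tool_rot: [0.677, -3.062, -0.006]
contact_force: [-8.6, 3.6, 2.6]
opening: 0.0107
grip_force: 111.9
```

```bash
python3 f.py
```

```text
t 11.88 p [ 0.5418 -0.1209  0.0544] yaw 204.93 ftool [ 6.3  6.9 -2.5] tq [-1.09  0.66 -0.33] r 0.1615 ang 204.27 op 0.0107 q6 -2.36
```

Request:
{"fn": "send_rows", "kwargs": {
  "rows": [
    [0.5, [-0.01, -0.56, 0], -2],
    [0.5, [-0.01, -0.56, 0], -2]
  ]
}}

```text
t: 12.12
tool_pos: [0.5469, -0.1313, 0.0544]
tool_rot: [0.783, -3.036, -0.005]
contact_force: [-7.8, 2.8, 2.4]
opening: 0.0111
grip_force: 111.9
```

```bash
python3 f.py
```

```text
t 12.12 p [ 0.5469 -0.1313  0.0544] yaw 208.94 ftool [ 5.5  6.3 -2.3] tq [-0.98  0.65 -0.35] r 0.1616 ang 208.40 op 0.0111 q6 -2.44
```

Request:
{"fn": "send_rows", "kwargs": {
  "rows": [
    [0.5, [0.02, -0.56, 0], -2],
    [0.5, [0.02, -0.56, 0], -2]
  ]
}}

```text
t: 12.38
tool_pos: [0.5527, -0.1415, 0.0546]
tool_rot: [0.89, -3.009, -0.004]
contact_force: [-6.2, 2.1, 0.8]
opening: 0.0112
grip_force: 111.8
```

```bash
python3 f.py
```

```text
t 12.38 p [ 0.5527 -0.1415  0.0546] yaw 212.94 ftool [ 4.1  5.1 -0.7] tq [-0.82  0.38 -0.38] r 0.1617 ang 212.56 op 0.0112 q6 -2.53
```

Request:
{"fn": "send_rows", "kwargs": {
  "rows": [
    [0.5, [0.02, -0.56, 0], -2],
    [0.5, [0, -0.28, 0], -1]
  ]
}}

```text
t: 12.62
tool_pos: [0.5582, -0.1493, 0.0549]
tool_rot: [0.966, -2.987, -0.0]
contact_force: [-3.6, 0.1, -1.7]
opening: 0.011
grip_force: 111.4
```

```bash
python3 f.py
```

```text
t 12.62 p [ 0.5582 -0.1493  0.0549] yaw 215.85 ftool [2.9 2.2 1.7] tq [-0.29  0.56 -0.18] r 0.1616 ang 215.93 op 0.0110 q6 -2.59
```

Request:
{"fn": "send_rows", "kwargs": {
  "rows": [
    [0.5, [0, -0.28, 0], -1],
    [0.5, [0, -0.28, 0], -1]
  ]
}}

```text
t: 12.88
tool_pos: [0.5621, -0.1542, 0.0551]
tool_rot: [1.018, -2.971, 0.002]
contact_force: [-2.9, -3.5, -2.1]
opening: 0.011
grip_force: 111.3
```

```bash
python3 f.py
```

```text
t 12.88 p [ 0.5621 -0.1542  0.0551] yaw 217.84 ftool [ 4.4 -1.   2.1] tq [ 0.08  0.89 -0.03] r 0.1614 ang 218.16 op 0.0110 q6 -2.63
```

Request:
{"fn": "send_rows", "kwargs": {
  "rows": [
    [0.5, [0, -0.28, 0], -1],
    [0.5, [0, -0.28, 0], -1]
  ]
}}

```text
t: 13.12
tool_pos: [0.5658, -0.159, 0.0553]
tool_rot: [1.07, -2.953, 0.003]
contact_force: [-3.2, -3.5, -2.5]
opening: 0.0113
grip_force: 111.2
```

```bash
python3 f.py
```

```text
t 13.12 p [ 0.5658 -0.159   0.0553] yaw 219.83 ftool [ 4.7 -0.6  2.5] tq [-0.01  0.91 -0.02] r 0.1616 ang 220.30 op 0.0113 q6 -2.67
```

Request:
{"fn": "send_rows", "kwargs": {
  "rows": [
    [0.5, [0, -0.28, 0], -1],
    [0.5, [0, 0, 0], 0]
  ]
}}

```text
t: 13.38
tool_pos: [0.5673, -0.1605, 0.0551]
tool_rot: [1.095, -2.943, 0.0]
contact_force: [-4.1, -4.1, -2.6]
opening: 0.0108
grip_force: 111.3
```

```bash
python3 f.py
```

```text
t 13.38 p [ 0.5673 -0.1605  0.0551] yaw 220.82 ftool [ 5.8 -0.4  2.6] tq [-0.03  0.96 -0.01] r 0.1614 ang 221.07 op 0.0108 q6 -2.68
```

Request:
{"fn": "send_rows", "kwargs": {
  "rows": [
    [0.5, [0, -0.28, 0], -1],
    [0.5, [0, 0, 0], 0]
  ]
}}

```text
t: 13.62
tool_pos: [0.5687, -0.1624, 0.0549]
tool_rot: [1.121, -2.933, -0.001]
contact_force: [-5.0, -2.6, -2.8]
opening: 0.011
grip_force: 111.4
```

```bash
python3 f.py
```

```text
t 13.62 p [ 0.5687 -0.1624  0.0549] yaw 221.84 ftool [5.4 1.4 2.8] tq [-0.31  0.98 -0.15] r 0.1616 ang 221.88 op 0.0110 q6 -2.70
```

Request:
{"fn": "send_rows", "kwargs": {
  "rows": [
    [0.5, [0.05, -0.14, 0], -0.5],
    [0.5, [0, 0, 0], 0]
  ]
}}

```text
t: 13.88
tool_pos: [0.5692, -0.163, 0.0548]
tool_rot: [1.134, -2.928, -0.003]
contact_force: [-5.1, -0.4, -1.2]
opening: 0.0108
grip_force: 111.4
```

```bash
python3 f.py
```

```text
t 13.88 p [ 0.5692 -0.163   0.0548] yaw 222.32 ftool [4.  3.2 1.2] tq [-0.58  0.76 -0.06] r 0.1616 ang 222.17 op 0.0108 q6 -2.71
```

Request:
{"fn": "send_rows", "kwargs": {
  "rows": [
    [0.5, [0.03, -0.14, 0], -0.5],
    [0.5, [0, 0, 0], 0]
  ]
}}

```text
t: 14.12
tool_pos: [0.5695, -0.1635, 0.0546]
tool_rot: [1.146, -2.923, -0.006]
contact_force: [-6.3, 2.1, -0.4]
opening: 0.0112
grip_force: 111.5
```

```bash
python3 f.py
```

```text
t 14.12 p [ 0.5695 -0.1635  0.0546] yaw 222.80 ftool [3.2 5.8 0.4] tq [-0.88  0.51  0.02] r 0.1617 ang 222.36 op 0.0112 q6 -2.72
```

Request:
{"fn": "send_rows", "kwargs": {
  "rows": [
    [0.5, [0.1, 0.2, 0], 0.7],
    [0.5, [0, 0, 0], 0]
  ]
}}

```text
t: 14.38
tool_pos: [0.5689, -0.163, 0.0552]
tool_rot: [-1.129, 2.93, 0.002]
contact_force: [0.2, 3.9, -3.2]
opening: 0.0115
grip_force: 111.2
```

```bash
python3 f.py
python3 - <<'E'
from h import *
pc=np.array([.689,-.0545])
for n in('top','side'):
    im=snap(n,n[0]+'3'); P=cloud(im).reshape(-1,3); D=P[:,:2]-pc; r=np.linalg.norm(D,axis=1);a=np.degrees(np.arctan2(D[:,1],D[:,0]))%360
    k=(r>.022)&(r<.042)&(a>195)&(a<250)&(P[:,2]>.045)&(P[:,2]<.08); k2=(r>.055)&(r<.1)&(a>195)&(a<250)&(P[:,2]>.064)&(P[:,2]<.085)
    for kk in(k,k2):
        Q=P[kk,:2]; print(n,kk.sum(),Q.mean(0),np.median(a[kk]))
        if kk is k2:
            ax=np.linalg.svd(Q-Q.mean(0))[2][0]; print(np.degrees(np.arctan2(ax[1],ax[0]))%180+180)
E
```

```text
t 14.38 p [ 0.5689 -0.163   0.0552] yaw 222.13 ftool [-2.7  2.8  3.2] tq [-0.54 -0.12 -0.22] r 0.1619 ang 222.10 op 0.0115 q6 -2.71
top 71 [ 0.66553904 -0.07587872] 222.67859177689726
top 233 [ 0.63195261 -0.10681176] 222.64329544495132
222.67953658598458
side 59 [ 0.66352149 -0.07326488] 215.38650787462078
side 165 [ 0.63024726 -0.10497246] 220.82667466040323
222.3967291584397
```

Request:
{"fn": "send_rows", "kwargs": {
  "rows": [
    [0.5, [0.1, 0.1, 0], 0],
    [0.5, [0.3, 0, 0], 0],
    [0.5, [0.4, 0, 0], 0],
    [0.5, [0, 0, 0], 0]
  ]
}}

```text
t: 14.98
tool_pos: [0.5617, -0.1692, 0.0555]
tool_rot: [1.128, -2.932, 0.001]
contact_force: [-2.0, 1.5, -1.3]
opening: 0.011
grip_force: 111.4
```

```bash
python3 f.py
```

```text
t 14.97 p [ 0.5617 -0.1692  0.0555] yaw 222.07 ftool [0.4 2.4 1.3] tq [-0.35  0.07 -0.12] r 0.1713 ang 222.01 op 0.0110 q6 -2.72
```

Request:
{"fn": "send_rows", "kwargs": {
  "rows": [
    [0.5, [0.5, 0.03, 0], 0],
    [0.5, [0.5, 0, 0], 0],
    [0.5, [0.5, 0, 0], 0],
    [0.5, [0.5, 0, 0], 0],
    [0.5, [0, 0, 0], 0]
  ]
}}

```text
t: 15.6
tool_pos: [0.5466, -0.1822, 0.0553]
tool_rot: [1.127, -2.932, 0.0]
contact_force: [-0.5, -0.1, -2.8]
opening: 0.0109
grip_force: 111.3
```

```bash
python3 f.py
```

```text
t 15.6 p [ 0.5466 -0.1822  0.0553] yaw 222.07 ftool [0.5 0.3 2.8] tq [-0.1   0.12 -0.01] r 0.1913 ang 221.89 op 0.0109 q6 -2.76
```

Request:
{"fn": "send_rows", "kwargs": {
  "rows": [
    [0.5, [0.5, 0, 0], 0],
    [0.5, [0.5, 0, 0], 0],
    [0.5, [0.8, 0, 0], 0],
    [0.5, [1, 0, 0], 0],
    [0.5, [1, 0, 0], 0],
    [0.5, [0, 0, 0], 0]
  ]
}}

```text
t: 16.35
tool_pos: [0.5181, -0.2079, 0.0553]
tool_rot: [1.126, -2.933, 0.0]
contact_force: [-0.4, 0.2, -2.3]
opening: 0.0105
grip_force: 111.3
```

```bash
python3 f.py
python3 - <<'E'
from h import *
t=snap('top','t4'); s=snap('side','s4')
a=cv2.convertScaleAbs(cv2.resize(t['frame'][100:300,310:470,::-1],None,fx=2.5,fy=2.5,interpolation=cv2.INTER_CUBIC),alpha=2)
b=cv2.convertScaleAbs(cv2.resize(s['frame'][60:260,200:360,::-1],None,fx=2.5,fy=2.5,interpolation=cv2.INTER_CUBIC),alpha=2)
cv2.imwrite('pics/c4.png',np.hstack([a,b]))
E
```

```text
t 16.35 p [ 0.5181 -0.2079  0.0553] yaw 222.02 ftool [0.2 0.4 2.3] tq [ 0.02  0.04 -0.01] r 0.2296 ang 221.91 op 0.0105 q6 -2.82
```

View pics/c4.png

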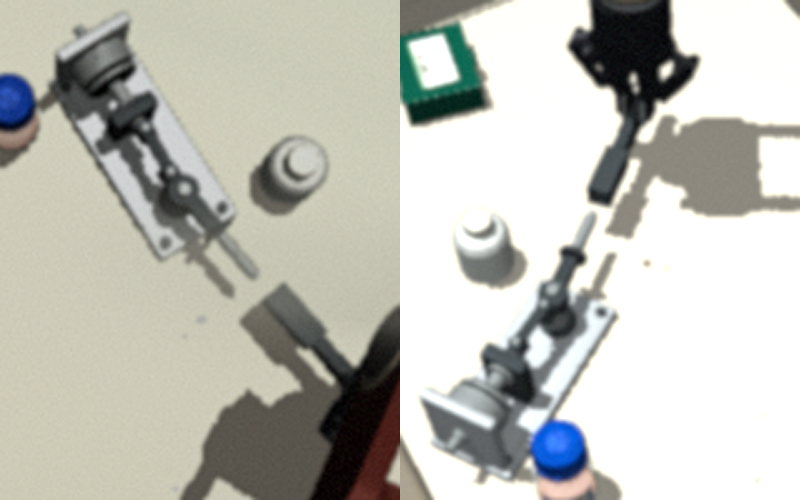

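The closed lever points lower right, with the stub tip at about (250,272) in the left half. The bar is clear of it, with its mouth near (280,300), and the bottle and jar haven't moved. Now I'll lay the bar down.

Request:
{"fn": "send_rows", "kwargs": {
  "rows": [
    [0.5, [1.3, 0, 0], 0],
    [0.5, [1.3, 0, 0], 0],
    [0.5, [1.4, 0, 0], 0],
    [0.5, [0, 0, 1.5], 0],
    [0.5, [0, 0, 1.5], 0],
    [0.5, [0, 0, 1], 0],
    [0.5, [0, 0, 0.5], 0],
    [0.5, [0, 0, 0], 0]
  ]
}}

```text
t: 17.45
tool_pos: [0.4889, -0.2337, 0.0097]
tool_rot: [1.129, -2.931, -0.001]
contact_force: [-0.7, -0.3, -1.5]
opening: 0.0112
grip_force: 111.3
```

```bash
python3 f.py
```

```text
t 17.45 p [ 0.4889 -0.2337  0.0097] yaw 222.12 ftool [0.7 0.2 1.5] tq [ 0.05  0.02 -0.  ] r 0.2686 ang 221.85 op 0.0112 q6 -2.89
```

Request:
{"fn": "send_rows", "kwargs": {
  "rows": [
    [0.5, [0, 0, 0.15], 0],
    [0.5, [0, 0, 0], 0]
  ]
}}

```text
t: 17.7
tool_pos: [0.4894, -0.2342, 0.0092]
tool_rot: [-1.128, 2.931, -0.001]
contact_force: [-0.4, -0.5, -3.1]
opening: 0.0114
grip_force: 111.3
```

```bash
python3 f.py
```

```text
t 17.7 p [ 0.4894 -0.2342  0.0092] yaw 222.10 ftool [ 0.6 -0.1  3.1] tq [-0.01  0.04 -0.01] r 0.2686 ang 222.00 op 0.0114 q6 -2.89
```

Request:
{"fn": "send_rows", "kwargs": {
  "rows": [
    [0.5, [0, 0, 0.1], 0],
    [0.5, [0, 0, 0], 0]
  ]
}}

```text
t: 17.95
tool_pos: [0.4891, -0.2341, 0.0079]
tool_rot: [-1.128, 2.932, -0.0]
contact_force: [0.6, -0.2, -1.2]
opening: 0.0111
grip_force: 111.3
```

```bash
python3 f.py
```

```text
t 17.95 p [ 0.4891 -0.2341  0.0079] yaw 222.10 ftool [-0.3 -0.6  1.2] tq [ 0.    0.08 -0.03] r 0.2687 ang 221.93 op 0.0111 q6 -2.89
```

Request:
{"fn": "send_rows", "kwargs": {
  "rows": [
    [0.5, [0, 0, 0.08], 0],
    [0.5, [0, 0, 0], 0]
  ]
}}

```text
t: 18.2
tool_pos: [0.4892, -0.2342, 0.0071]
tool_rot: [-1.128, 2.932, -0.0]
contact_force: [-0.2, -0.3, -1.1]
opening: 0.011
grip_force: 111.6
```

Request:
{"fn": "send_rows", "kwargs": {
  "rows": [
    [0.5, [0, 0, 0.08], 0],
    [0.5, [0, 0, 0], 0]
  ]
}}

```text
t: 18.45
tool_pos: [0.4892, -0.2342, 0.007]
tool_rot: [1.128, -2.932, -0.0]
contact_force: [-2.4, 1.6, 5.4]
opening: 0.011
grip_force: 112.4
```

Request:
{"fn": "send_rows", "kwargs": {
  "rows": [
    [0.5, [0, 0, 0.08], 0],
    [0.5, [0, 0, 0], 0]
  ]
}}

```text
t: 18.7
tool_pos: [0.4892, -0.2342, 0.007]
tool_rot: [1.128, -2.931, -0.001]
contact_force: [-6.2, 2.1, 10.6]
opening: 0.0111
grip_force: 113.3
```

```bash
python3 f.py
```

```text
t 18.7 p [ 0.4892 -0.2342  0.007 ] yaw 222.10 ftool [  3.2   5.8 -10.6] tq [-1.01  0.33  0.02] r 0.2687 ang 221.97 op 0.0111 q6 -2.89
```

Request:
{"fn": "send_rows", "kwargs": {
  "rows": [
    [0.5, [0, 0, -0.1], 0],
    [1.5, [0, 0, 0], 0],
    [2.5, [0, 0, 0], 0],
    [4, [0, 0, 0], 0],
    [5, [0, 0, 0], 0],
    [5, [0, 0, 0], 0]
  ],
  "newtons": 30
}}

```text
t: 19.45
tool_pos: [0.4891, -0.2341, 0.0064]
tool_rot: [-1.128, 2.932, -0.0]
contact_force: [0.6, -0.5, 0.3]
opening: 0.0498
grip_force: 0.0
```

```bash
python3 f.py
```

```text
t 19.45 p [ 0.4891 -0.2341  0.0064] yaw 222.10 ftool [-0.1 -0.8 -0.3] tq [ 0.01  0.01 -0.03] r 0.2687 ang 221.93 op 0.0498 q6 -2.89
```

Request:
{"fn": "send_rows", "kwargs": {
  "rows": [
    [5, [0, 0, -1], 0],
    [5, [0, 0, -2], 0],
    [5, [0, 0, -3], 0],
    [5, [0, 0, -4], 0],
    [5, [0, 0, -4], 0],
    [5, [0, 0, -4], 0],
    [5, [0, 0, 0], 0],
    [5, [0, 0, 0], 0]
  ]
}}

```text
t: 20.45
tool_pos: [0.4888, -0.2339, 0.1862]
tool_rot: [1.128, -2.932, -0.0]
contact_force: [0.2, -0.3, 0.1]
opening: 0.0503
grip_force: 0.0
```

```bash
python3 f.py
python3 - <<'E'
from h import *
t=snap('top','t5'); s=snap('side','s5')
a=cv2.convertScaleAbs(cv2.resize(t['frame'][100:300,310:470,::-1],None,fx=2.5,fy=2.5,interpolation=cv2.INTER_CUBIC),alpha=2)
b=cv2.convertScaleAbs(cv2.resize(s['frame'][60:260,200:360,::-1],None,fx=2.5,fy=2.5,interpolation=cv2.INTER_CUBIC),alpha=2)
cv2.imwrite('pics/c5.png',np.hstack([a,b]))
E
```

```text
t 20.45 p [ 0.4888 -0.2339  0.1862] yaw 222.10 ftool [ 0.  -0.3 -0.1] tq [-0.02 -0.03 -0.01] r 0.2688 ang 221.85 op 0.0503 q6 -2.89
```

View pics/c5.png

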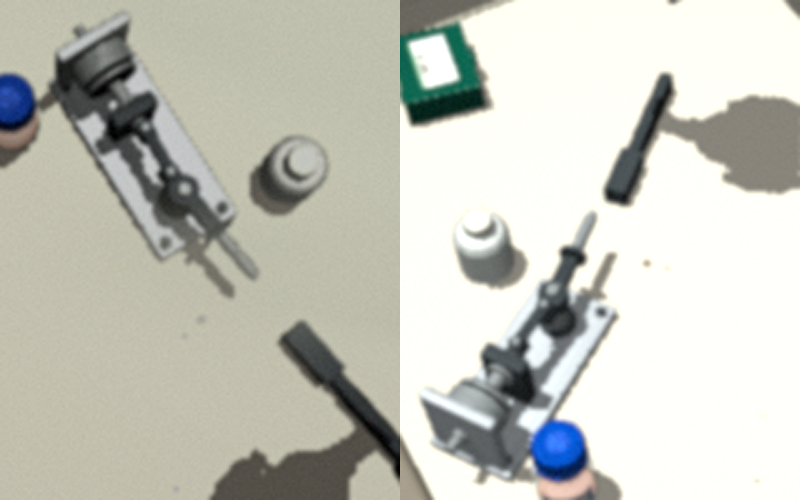

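The bar lies flat, with its socket near (310,350) in the left half. The lever is still on its stop, the bottle and jar are where they were, and the gripper is clear of everything.

```bash
python3 -c "
from station import ctrl
print(ctrl.finish_job())"
```

```text
the job is handed in; nothing more can be done
None
```

The press is closed with the lever resting on its stop, the bar is off and lying flat on the worktop, the bottle and jar still stand where they were, and I handed the job in at about 20.5 s (no verdict was shown).

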